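# Index the ring mould under the needle and lower the needle

### The job

With a fingertip, push an arm of the specimen carousel round until the open ring mould stands centred under the needle; then press the black cap of the needle straight down to its stop and leave it down. Do not touch or lift the three specimens in their seats, do not lower the needle before the mould is under it, and leave everything else on the desk where it is.

Things in the scene. Friction and masses are not known exactly. Their poses are not given: they have to be found in the camera images.
- stand: Fixed needle stand; steel base plate 300 x 160 x 15 mm (x -90 to 210 mm in its own frame). Origin on the desk, on the carousel's vertical axis. Its +x points to the column, a round post 22 mm thick (36 mm at the bracket) at x = 185 mm, 175 mm high.
- sleeve (a point): Centre of the rigid brass sleeve, 26 mm wide, height 124 to 158 mm, at x = 70 mm of the stand; the needle slides through it. It ends a bracket 26 mm wide, at height 131 to 149 mm, that comes straight from the column. When pushing arms, keep the gripper some 55 degrees or more round the axis away from it.
- carousel: Hub with three identical aluminium arms at 0, 120 and 240 degrees from its own x axis (z up). Turns either way about the stand's axis; friction about 0.25 N m, stays where it is left. Origin on the axis, 34 mm above the desk, level with the arms' undersides. Each arm has a round seat, 56 mm over its low rim (top 52 mm above the desk), centred 70 mm from the axis.
- spoke_end (a point): Outer end of one arm (the one at 0 degrees), on its top centre line, 145 mm from the axis, 50 mm above the desk. All arms are bars 14 mm wide and 16 mm high (34 to 50 mm above the desk); their bare ends, for pushing sideways, run from 98 to 145 mm from the axis.
- ring_mould: The grey ring mould standing in one of the three seats (any): open at the top, outer diameter 48 mm, inner 36 mm, 30 mm high, with a pale specimen surface sunk 16 mm below its rim. Its rim is 76 mm above the desk. Origin: centre of its underside. Loose.
- core: Solid concrete disc, diameter 48 mm, 26 mm high, closed flat top, in another seat. Origin: centre of its underside. Loose; not to be touched.
- vial: Glass jar with lid, diameter 42 mm, 34 mm high, in the third seat. Origin: centre of its underside. Loose; not to be touched.
- needle_tip (a point): Lower tip of the vertical steel needle, 8 mm thick, 70 mm from the carousel's axis, right over the circle on which the seats travel. 92 mm above the desk when raised (start), 64 mm when fully down.
- cap_top (a point): Centre of the top of the needle's black cap, 28 mm in diameter, 200 mm above the desk when raised (start), 172 mm when fully down.
- plunger (a joint): How far the needle has been pressed down: 0 raised, 0.028 m at its stop. Slides stiffly (about 4 N plus 20 N per m/s), has no spring and stays where it is left.
- mouse: Black computer mouse, 105 x 60 x 30 mm, on the desk to the left. Origin: centre of its underside.
- rock: Pale stone lump, 72 mm wide, 47 mm high, on the desk to the left. Origin: centre of its underside.
- remote: Black hand remote 120 x 42 x 18 mm, on the desk to the right. Origin: centre of its underside.
- pen_cup: Clear cup 72 mm wide with pens, 145 mm high in all, on the desk to the right. Origin: centre of its underside.
- puck: White round sensor, diameter 50 mm, 18 mm high, on the desk close to the carousel on its right. Origin: centre of its underside.
- stone_slab: Red-brown stone slab 60 x 34 x 14 mm, on the desk close to the carousel on its left. Origin: centre of its underside.
Things that resemble listed ones, but are neither listed nor needed, are in the scene too. Leave any yellow look-alike of the ring_mould alone.

How it is judged:
By the outcome, as a careful person would: the job done as asked, in the order asked, and still so for the second after the job is handed in, with the robot touching nothing.
It also fails if it takes over 56 s, if anything falls off the work surface, if the arm or the gripper's body presses on something with over 40 N, if the wrist force passes 120 N, or if a joint passes its speed limit or range.

### The arm

A 6-joint arm with a two-finger parallel gripper is mounted at the origin on the work surface. World frame = base frame: x ahead of the robot, y to its left, z up, the work surface at z = 0. Lengths are in mm, angles in rad, forces in N, time in s.
With the tool pointing down it reaches from about 350 to 975 mm from the base axis. Payload 7.1 kg.
Tool frame: the origin (TCP) lies between the finger pads; the fingertips stand 19 mm ahead of it and the grasp point (between the pads) is the TCP (ctrl.tcp_to_tips is the distance from the TCP to the fingertips, in mm); z points along the fingers, y is the line along which they close (so a half turn about z gives the same grasp; the last joint's range is limited). The gripper opens to 88 mm and grips with 3 to 60 N. Pads are 20 mm wide; open, the fingers measure 115 mm over their backs; the gripper's body (75 mm by 178 mm) begins 61 mm behind the grasp point.
Start: joints at [-1.18, 0.423, 1.63, -0, 1.089, -0.019], TCP at [249.031, -573.226, 213.575] pointing down, gripper open.
Joint ranges: [-3, 3], [-0.9, 2.11], [0.09, 2.58], [-1.31, 4.45], [0.11, 2.69], [-2.54, 2.54]. Speed limits (rad/s): [2.39, 2.39, 3.01, 3.14, 3.14, 3.14].

### API

Orientations are given as a rotation vector (axis times angle).
In Python, from workcell import status, optics, ctrl gives the robot as it stands. The module is installed in compiled form; this text tells all that it offers.
- The arm moves only by the shell command python3 -m inch 'ROWS'. ROWS is JSON, a list that holds one entry, the list of rows, each a list of 7 numbers: the shift along the tool's x, y, z in mm, then the turn, a rotation vector about the tool's x, y, z in rad, then the opening in per cent of the stroke, from 0 (shut) to 100 (fully open). A call has 1 to 20 rows; each row is the pose to reach, as a shift and turn from the pose commanded when the call began, along the tool's axes at that moment; what a row does not reach only later rows make up. A row lasts 1/10 s, in which the tool goes at most 50 mm and 8.59 degrees, less where a joint would pass 70% of its speed; a pose out of reach is approached as far as the arm can. A call with a gripper value outside its range is refused whole. The fingers move at their own pace and stop on an object; the grip force is fixed at half the most. Time passes only in rows, so rows that repeat a pose let the fingers close. It gives the time, the measured TCP pose, the force, the opening and the grip force at its end, in the units of the state.
- status.get_obs(): the state, without advancing time (a new reading comes with each control period).
- optics.get_image(name): name is "scene" or "top"; returns a dict with "frame" (400x640x3 uint8, red, green, blue), "fx", "fy", "cx", "cy" (pixels), "rvec" (rotation vector, rad) and "tvec" (3), from world to camera coordinates, as OpenCV has them. Camera axes: x right, y down, z forward; pixel columns grow to the right and rows downward; lengths in mm; the calibration is good to about 2 mm. A picture is of the moment at which its call begins. There is no depth.
- ctrl.close_job(): hands the job in; it is judged then, once.
The state is a dict: "t": time; "qpos": joint angles; "qvel": joint speeds; "joint_torque": joint torques, N m; "ee_pos": TCP position; "orientation": TCP orientation; "ft_force": force on the tool from outside, world axes, zero at the start; "moment": the same for the moment, N m; "width": finger opening in mm; "grasp_force": force on a finger pad.
Only numpy, scipy, OpenCV 4.12 (cv2) and the standard library are available. Lean on these libraries where they do the work, as an engineer would, in place of code of your own. Each camera call takes 0.05 s, during which the arm holds its last target. There are 200 camera calls.

## Working session

There is one attempt and no reset: what is moved stays moved. The work goes in short steps, Python scripts to look and compute and a shell command to move; the robot and the scene stay as the last step left them, time stands still between calls to the robot, and variables do not carry over. Pictures are saved under pics/ and viewed, at most 10 in all, crops included, and the job is handed in when it is done.

```bash
mkdir -p pics
cat > h.py <<'E'
import numpy as np, cv2
from workcell import status, optics, ctrl
def shot(n,f,crop=None,s=1):
    im=optics.get_image(n); a=im["frame"]
    if crop: a=a[crop[1]:crop[3],crop[0]:crop[2]]
    a=cv2.resize(a,None,fx=s,fy=s,interpolation=cv2.INTER_CUBIC)
    cv2.imwrite("pics/"+f,a[:,:,::-1]); return im
def cal(im):
    K=np.array([[im["fx"],0,im["cx"]],[0,im["fy"],im["cy"]],[0,0,1.]])
    return K,cv2.Rodrigues(np.array(im["rvec"],float))[0],np.array(im["tvec"],float).reshape(3)
def ray(im,u,v,z):
    K,R,t=cal(im); d=R.T@np.linalg.solve(K,[u,v,1]); c=-R.T@t
    return c+d*(z-c[2])/d[2]
def pix(im,p):
    K,R,t=cal(im); q=K@(R@np.array(p,float)+t); return q[:2]/q[2]
E
python3 - <<'E'
from h import *
for n in("scene","top"):
    im=shot(n,n+"0.png",s=1.25); K,R,t=cal(im); print(n,K[0,0],-R.T@t)
o=status.get_obs(); print(o["t"],o["ee_pos"],o["orientation"],o["width"])
E
```

```text
scene 413.4074409959656 [1218.03682296  -23.67560333 1009.7469646 ]
top 514.4915483492007 [ 204.67986689    8.27977695 1782.63974311]
0.1 [ 248.85402615 -572.79534985  212.90470293] [-3.07461448e+00 -6.39041861e-01  4.13397569e-04] 87.88369076041229
```

View pics/scene0.png

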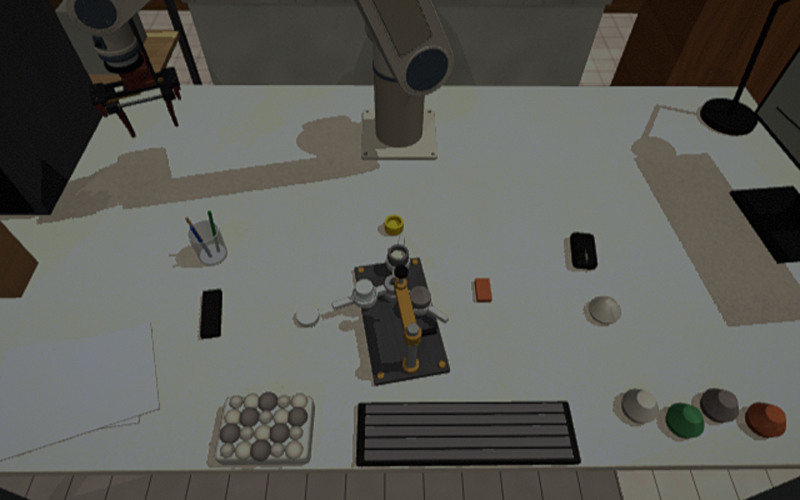

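View pics/top0.png

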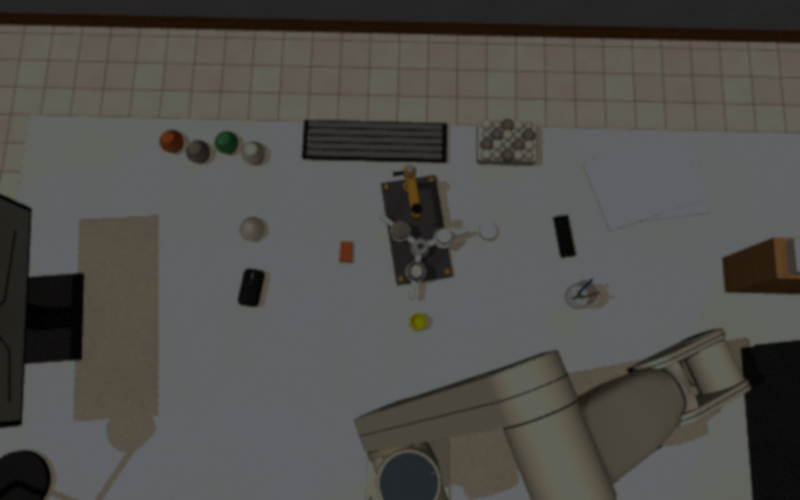

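Run:
```python
from h import *
a=optics.get_image("top"); b=optics.get_image("scene")
ca=cv2.resize(a["frame"][130:240,290:410],None,fx=5,fy=5,interpolation=cv2.INTER_CUBIC)
cb=cv2.resize(b["frame"][190:310,260:370],None,fx=5,fy=5,interpolation=cv2.INTER_CUBIC)
cv2.imwrite("pics/t1.png",cv2.convertScaleAbs(ca[:,:,::-1],alpha=1.8)); cv2.imwrite("pics/s1.png",cv2.convertScaleAbs(cb[:,:,::-1],alpha=1.6))
```

```text
(no output)
```

View pics/t1.png

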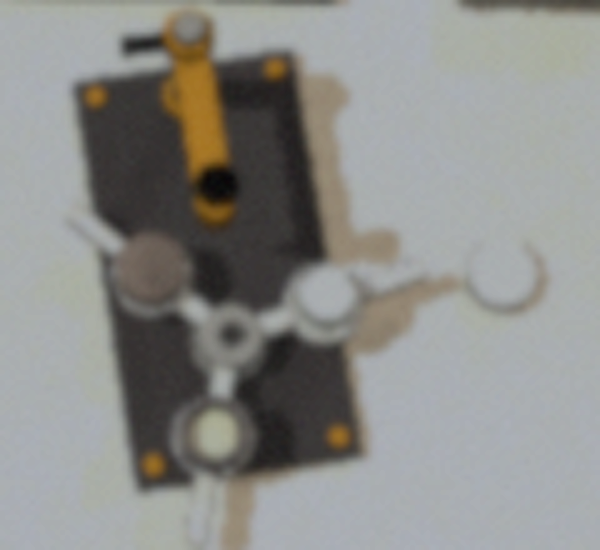

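View pics/s1.png

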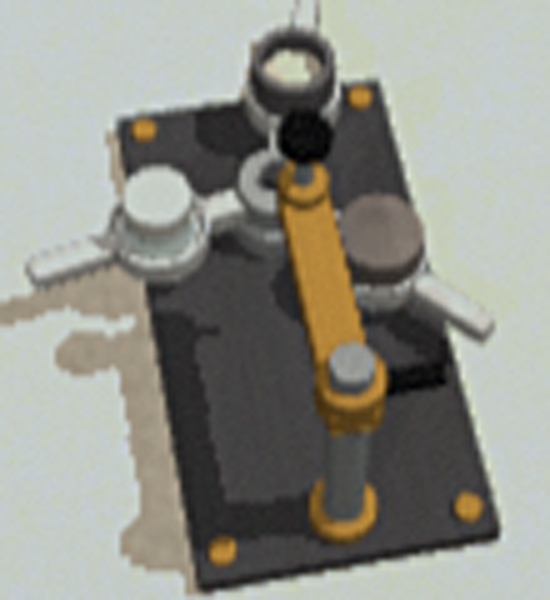

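Shown: the grey open mould with a pale sunk surface at top px (332.6,216.6) / scene px (318,204). The possible mix-ups are the yellow ring (scene px 315,180, outside the carousel, so leave it), the core (top 320,184, closed brown top) and the vial (top 355,189, white lid). The mould is confirmed, opposite the needle cap (top 333,167).

Run:
```python
from h import *
a=optics.get_image("top"); b=optics.get_image("scene")
T=lambda u,v,z:ray(a,290+u/5,130+v/5,z)[:2].round(1)
S=lambda u,v,z:ray(b,260+u/5,190+v/5,z)[:2].round(1)
for n,im,p,z in [("hub",T,(233,335),52),("cap",T,(218,185),200),("cap",S,(306,137),200),("col",T,(188,28),175),("col",S,(352,362),175),("mould rim",T,(213,433),76),("mould rim",S,(292,66),76),
 ("core",T,(151,268),62),("core",S,(383,228),62),("vial",T,(325,293),70),("vial",S,(160,195),70),("vialEnd",T,(424,272),50),("vialEnd",S,(32,266),50),("coreEnd",T,(76,213),50),("coreEnd",S,(488,330),50),("puck",T,(503,272),18),
 ("TL",T,(78,85),15),("TR",T,(292,52),15),("BR",T,(362,452),15),("BL",T,(140,490),15)]: print(n,im(*p,z))
for n,p,z in[("yellow",(419/1.25,322/1.25),20),("slab",(346/1.25,252/1.25),14),("puck",(488/1.25,231/1.25),18),("moulend",(414/1.25,298/1.25),50)]: print(n,ray(a,*p,z)[:2].round())
```

```text
hub [567.6 -21.8]
cap [633.8  -7.7]
cap [641.7  -3. ]
col [746.4  14. ]
col [750.6  16.9]
mould rim [494.9  -9.4]
mould rim [503.9  -7.1]
core [611.1  35.6]
core [604.5  41.6]
vial [594.7 -83.7]
vial [587.7 -80. ]
vialEnd [ 615.9 -153. ]
vialEnd [ 620.4 -149.4]
coreEnd [651.9  89. ]
coreEnd [661.6  96.1]
puck [ 624.9 -211.6]
TL [755.5  92.3]
TR [784.1 -60.6]
BR [ 494.5 -113.9]
BL [464.   39.7]
yellow [363. -22.]
slab [554. 187.]
puck [ 623. -211.]
moulend [424.  -7.]
```

Stand: axis about (566,-19), needle direction about 10.4°. Mould arm about 172°, vial arm about -68°, core arm about 52°.

Plan: one clockwise stroke pushing the vial arm from -68° to about -230°. The gripper stays on the robot's side throughout, at least 60° from the sleeve. First I go above the start point, closed and yawed.

```bash
python3 -m inch '[[[543,-259,0,0,0,-1.16,0],[543,-259,0,0,0,-1.16,0],[543,-259,0,0,0,-1.16,0],[543,-259,0,0,0,-1.16,0],[543,-259,0,0,0,-1.16,0],[543,-259,0,0,0,-1.16,0],[543,-259,0,0,0,-1.16,0],[543,-259,0,0,0,-1.16,0],[543,-259,0,0,0,-1.16,0],[543,-259,0,0,0,-1.16,0],[543,-259,0,0,0,-1.16,0],[543,-259,0,0,0,-1.16,0],[543,-259,0,0,0,-1.16,0],[543,-259,0,0,0,-1.16,0],[543,-259,0,0,0,-1.16,0],[543,-259,0,0,0,-1.16,0],[543,-259,0,0,0,-1.16,0],[543,-259,0,0,0,-1.16,0]]]'
python3 - <<'E'
from h import *
o=status.get_obs(); R=cv2.Rodrigues(np.array(o["orientation"]))[0]; print(R.round(3),o["qpos"],o["width"])
b=optics.get_image("scene"); c=cv2.resize(b["frame"][150:310,220:400],None,fx=4,fy=4,interpolation=cv2.INTER_CUBIC)
cv2.imwrite("pics/s2.png",cv2.convertScaleAbs(c[:,:,::-1],alpha=1.6))
p=o["ee_pos"]; print(pix(b,[p[0],p[1],p[2]-19]))
A=np.array([566,-19.]); f0=None
for ph in list(np.arange(-68,-231,-6)):
    t=np.radians(ph); d=np.array([np.cos(t),np.sin(t)]); n=np.array([-d[1],d[0]])
    s=13.5*abs(n[0])+10*abs(n[1])+7; F=A+122*d+s*n; print(ph,F.round(0),end="; ")
E
```

```text
t: 2.1
ee_pos: [643.5, -120.3, 213.8]
orientation: [2.224, 2.219, 0.0]
ft_force: [0.1, -0.6, 1.0]
width: 0.6
grasp_force: 0.0
[[ 0.002  1.     0.   ]
 [ 1.    -0.002 -0.   ]
 [-0.     0.    -1.   ]] [-2.02994411e-01  4.66084970e-01  1.56011593e+00  1.78027448e-05
  1.11522396e+00 -2.00575936e-01] 0.5664426500561399
[272.44155562 219.38803417]
-68 [ 633. -123.]; -74 [ 621. -130.]; -80 [ 609. -135.]; -86 [ 596. -139.]; -92 [ 583. -142.]; -98 [ 571. -143.]; -104 [ 558. -143.]; -110 [ 546. -142.]; -116 [ 534. -139.]; -122 [ 521. -135.]; -128 [ 510. -130.]; -134 [ 498. -123.]; -140 [ 488. -115.]; -146 [ 478. -106.]; -152 [469. -96.]; -158 [461. -84.]; -164 [454. -72.]; -170 [449. -59.]; -176 [446. -45.]; -182 [443. -32.]; -188 [443. -21.]; -194 [443.  -9.]; -200 [444.   3.]; -206 [447.  15.]; -212 [451.  26.]; -218 [456.  38.]; -224 [462.  49.]; -230 [469.  59.];
```

View pics/s2.png

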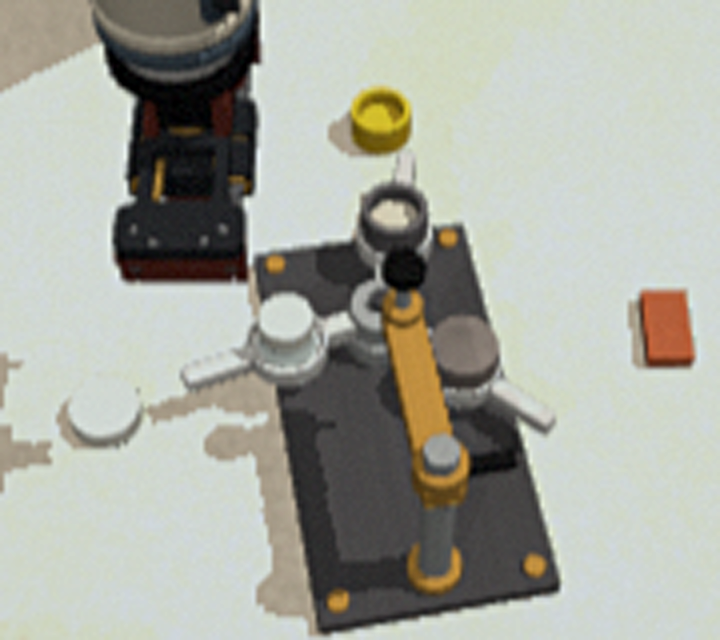

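The tip projects right where the fingers are seen (crop 210,278). The vial arm end is at crop (190,375) and the puck is clear. Descending beside the arm.

```bash
python3 -m inch '[[[0,0,35,0,0,0,0],[0,0,75,0,0,0,0],[0,0,110,0,0,0,0],[0,0,135,0,0,0,0],[0,0,150,0,0,0,0],[0,0,158,0,0,0,0],[0,0,158,0,0,0,0]]]'
```

```text
t: 2.85
ee_pos: [643.7, -119.4, 55.2]
orientation: [-2.222, -2.22, 0.001]
ft_force: [-0.6, -0.2, 0.3]
width: 0.5
grasp_force: 0.0
```

```bash
python3 -m inch '[[[-2,-6,0,0,0,0,0],[-4,-11,0,0,0,0,0],[-8,-17,0,0,0,0,0],[-11,-23,0,0,0,0,0],[-14,-29,0,0,0,0,0],[-16,-35,0,0,0,0,0],[-18,-42,0,0,0,0,0],[-20,-48,0,0,0,0,0],[-22,-54,0,0,0,0,0],[-23,-61,0,0,0,0,0],[-24,-67,0,0,0,0,0],[-24,-73,0,0,0,0,0],[-24,-80,0,0,0,0,0],[-24,-86,0,0,0,0,0],[-24,-92,0,0,0,0,0],[-23,-98,0,0,0,0,0],[-22,-104,0,0,0,0,0],[-20,-110,0,0,0,0,0],[-18,-117,0,0,0,0,0],[-16,-123,0,0,0,0,0]]]'
python3 - <<'E'
from h import *
b=optics.get_image("scene"); c=cv2.resize(b["frame"][150:310,220:400],None,fx=4,fy=4,interpolation=cv2.INTER_CUBIC)
cv2.imwrite("pics/s3.png",cv2.convertScaleAbs(c[:,:,::-1],alpha=1.6))
E
```

```text
t: 4.85
ee_pos: [520.2, -135.0, 55.6]
orientation: [-2.222, -2.22, 0.0]
ft_force: [0.1, 0.6, -0.4]
width: 0.7
grasp_force: 0.0
```

View pics/s3.png

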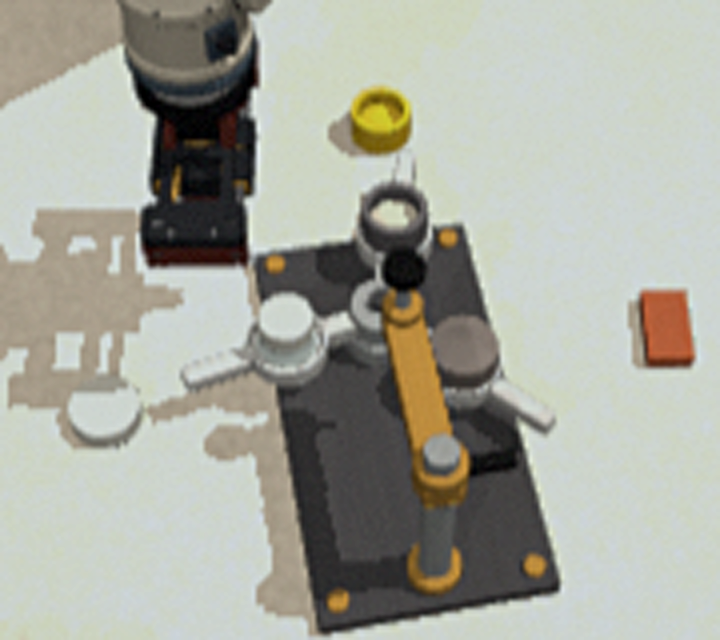

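Run:
```python
from h import *
b=optics.get_image("scene"); a=optics.get_image("top")
o=status.get_obs();p=np.array(o["ee_pos"]);print(ctrl.tcp_to_tips, o["ft_force"],o["qpos"])
for n,d in [("tip",(0,0,-19)),("bodyfront",(37,0,61)),("c1",(89,37,61)),("c2",(89,-37,61)),("c3",(89,37,120)),("bk",(-89,37,61))]:
    print(n,((pix(b,p+np.array(d))-[220,150])*4).round(),pix(a,p+np.array(d)).round())
print(((pix(b,[616,-150,50])-[220,150])*4).round())
c=cv2.resize(a["frame"][110:260,260:440],None,fx=4,fy=4,interpolation=cv2.INTER_CUBIC)
cv2.imwrite("pics/t3.png",cv2.convertScaleAbs(c[:,:,::-1],alpha=1.6))
```

```text
19.0 [0.36710147 0.53458744 0.47318039] [-2.75977991e-01  5.35260060e-01  1.91264927e+00  1.78722631e-05
  6.93892322e-01 -2.75054344e-01]
tip [216. 265.] [369. 212.]
bodyfront [204. 240.] [371. 197.]
c1 [256. 304.] [360. 181.]
c2 [143. 304.] [382. 182.]
c3 [251. 251.] [361. 177.]
bk [266.  98.] [360. 234.]
[185. 367.]
```

View pics/t3.png

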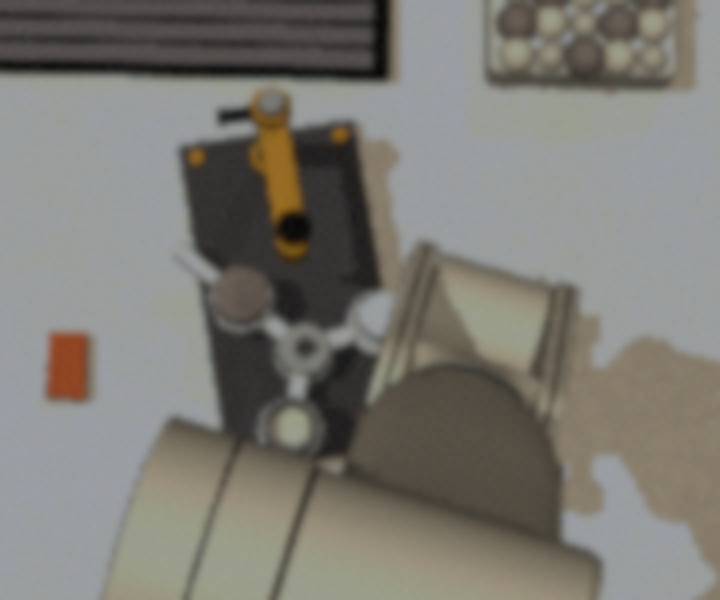

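Run:
```python
from h import *
b=optics.get_image("scene")
q=lambda *p:((pix(b,p)-[220,150])*4).round()
print("armend desk",q(616,-150,0),"vial top",q(593,-83,70), q(593,-83,0),"col",q(747,13,175),q(747,13,0))
for dz in(0,20,40,60): print(dz,"s3 tip",q(520,-135,37+dz),"s3 desk",q(520,-135,0),"s2 c1",q(643.5+89,-83,275+dz),q(643.5+60,-83,275+dz),"s3 c1",q(520+89,-98,117+dz),q(520+60,-98,117+dz))
old=cv2.imread("pics/s2.png"); new=cv2.imread("pics/s3.png")
print([ (r,np.abs(old[r[1]:r[3],r[0]:r[2]].astype(int)-new[r[1]:r[3],r[0]:r[2]]).mean().round(1)) for r in[(180,290,340,400),(440,320,560,430),(340,170,440,250),(600,450,700,550),(250,560,320,630)]])
```

```text
armend desk [192. 405.] vial top [283. 322.] [288. 377.] col [435. 444.] [427. 576.]
0 s3 tip [216. 264.] s3 desk [220. 293.] s2 c1 [259. 327.] [261. 283.] s3 c1 [256. 303.] [258. 267.]
20 s3 tip [214. 247.] s3 desk [220. 293.] s2 c1 [257. 306.] [259. 261.] s3 c1 [255. 285.] [256. 249.]
40 s3 tip [212. 231.] s3 desk [220. 293.] s2 c1 [254. 284.] [257. 239.] s3 c1 [253. 267.] [255. 231.]
60 s3 tip [210. 213.] s3 desk [220. 293.] s2 c1 [252. 261.] [254. 215.] s3 c1 [251. 249.] [253. 212.]
[((180, 290, 340, 400), np.float64(2.9)), ((440, 320, 560, 430), np.float64(2.6)), ((340, 170, 440, 250), np.float64(4.0)), ((600, 450, 700, 550), np.float64(3.2)), ((250, 560, 320, 630), np.float64(2.7))]
```

The arm did not move: the two pictures match and there was no force, so the tip evidently passed over the bar. The tip's shadow (crop 180,297) also suggests a tip higher than the nominal 37 mm. I'll lift, go back, and try about 14 mm lower, which is still above the base plate.

```bash
python3 -m inch '[[[0,0,-40,0,0,0,0],[0,0,-60,0,0,0,0],[5,40,-60,0,0,0,0],[10,80,-60,0,0,0,0],[16,115,-60,0,0,0,0],[16,124,-60,0,0,0,0],[16,124,-60,0,0,0,0],[16,124,-30,0,0,0,0],[16,124,-5,0,0,0,0],[16,124,8,0,0,0,0],[16,124,14,0,0,0,0],[16,124,14,0,0,0,0]]]'; python3 -m inch '[[[-2,-6,0,0,0,0,0],[-4,-11,0,0,0,0,0],[-6,-14,0,0,0,0,0],[-8,-17,0,0,0,0,0],[-11,-23,0,0,0,0,0],[-14,-29,0,0,0,0,0]]]';python3 -m inch '[[[-1,-3,0,0,0,0,0]]]'
```

```text
t: 6.25
ee_pos: [644.1, -119.5, 41.2]
orientation: [-2.222, -2.219, 0.001]
ft_force: [0.3, -0.1, -1.0]
width: 0.6
grasp_force: 0.0
t: 6.85
ee_pos: [615.4, -133.6, 41.7]
orientation: [2.222, 2.22, 0.0]
ft_force: [0.1, 0.2, -0.2]
width: 0.4
grasp_force: 0.0
t: 6.95
ee_pos: [612.0, -134.7, 41.5]
orientation: [-2.223, -2.22, 0.001]
ft_force: [0.6, 0.6, -0.9]
width: 0.5
grasp_force: 0.0
```

Run:
```python
from h import *
b=optics.get_image("scene")["frame"]; c=cv2.resize(b[150:310,220:400],None,fx=4,fy=4,interpolation=cv2.INTER_CUBIC)
cc=cv2.convertScaleAbs(c[:,:,::-1],alpha=1.6); old=cv2.imread("pics/s2.png"); cv2.imwrite("pics/s4.png",cc)
for r in[(180,350,260,400),(440,320,560,430),(360,150,430,250),(600,450,700,550)]: print(r,np.abs(old[r[1]:r[3],r[0]:r[2]].astype(int)-cc[r[1]:r[3],r[0]:r[2]]).mean().round(1))
o=status.get_obs(); print(o["ft_force"],o["joint_torque"],o["ee_pos"])
```

```text
(180, 350, 260, 400) 113.9
(440, 320, 560, 430) 1.5
(360, 150, 430, 250) 3.6
(600, 450, 700, 550) 1.5
[-0.55858926 -0.14285108 -0.14576605] [ 3.11830211e-01 -5.98072314e+01 -2.09818751e+01  8.72585736e-02
 -1.36155789e-01 -3.56027864e-03] [ 611.76396051 -134.65726622   41.47386408]
```

View pics/s4.png

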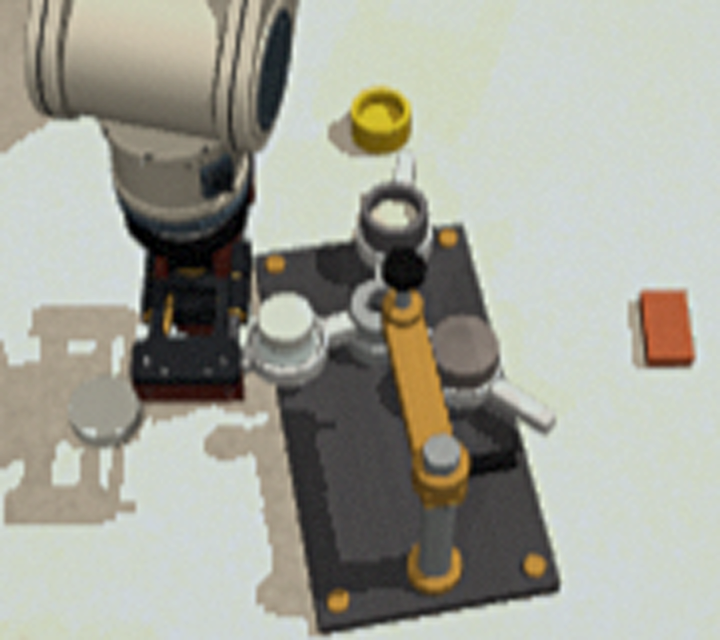

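Run:
```python
from h import *
b=optics.get_image("scene")
g=lambda u,v,z=0:ray(b,220+u/4,150+v/4,z)
s3=cv2.cvtColor(cv2.imread("pics/s3.png"),cv2.COLOR_BGR2GRAY)
s=(s3<175).astype(np.uint8)*255
# cap shadow extent on the desk and finger shadow
for nm,(u0,v0,u1,v1) in {"cap":(196,418,268,470),"finger":(120,275,215,325)}.items():
    print(nm); 
    for v in range(v0,v1,4): print(v,''.join('#' if x<185 else '.' for x in s3[v,u0:u1:2]))
print("cap shadow left edge desk",g(203,442), "finger tip desk",g(181,297),"s3 plate?",g(236,442))
```

```text
cap
418 ....................................
422 ...................................#
426 ...........#############.....#######
430 .........###########################
434 .......#############################
438 .....###############################
442 ....################################
446 ....################################
450 ....################################
454 ......####################..########
458 ..........##########..........######
462 ..............................######
466 ..............................######
finger
275 ############....................................
279 ############....................................
283 ############....................................
287 ########################........................
291 ###############################.................
295 ###############################.................
299 ################################................
303 ################################................
307 ############################....................
311 ################................................
315 ############....................................
319 ##########......................................
323 ##########......................................
cap shadow left edge desk [ 645.716439   -140.18462733    0.        ] finger tip desk [ 523.58916024 -163.61108781    0.        ] s3 plate? [ 645.84159604 -117.29857213    0.        ]
```

The tip's shadow gives a real tip height about 25 mm above nominal (cap shadow used as reference), so even now it sits just over the bar. I'll back off and go 15 mm lower still, reading the force.

```bash
python3 -m inch '[[[0,0,-10,0,0,0,0],[8,18,-10,0,0,0,0],[15,32,-10,0,0,0,0],[15,32,5,0,0,0,0],[15,32,15,0,0,0,0],[15,32,15,0,0,0,0]]]'; python3 -m inch '[[[-2,-6,0,0,0,0,0],[-4,-11,0,0,0,0,0],[-6,-14,0,0,0,0,0],[-8,-17,0,0,0,0,0],[-11,-23,0,0,0,0,0]]]';python3 -m inch '[[[-2,-5,0,0,0,0,0],[-3,-8,0,0,0,0,0]]]'
python3 - <<'E'
from h import *
b=optics.get_image("scene")["frame"]; c=cv2.resize(b[150:310,220:400],None,fx=4,fy=4,interpolation=cv2.INTER_CUBIC)
cc=cv2.convertScaleAbs(c[:,:,::-1],alpha=1.6); old=cv2.imread("pics/s2.png"); cv2.imwrite("pics/s5.png",cc)
for r in[(440,320,560,430),(360,150,430,250),(600,450,700,550)]: print(r,np.abs(old[r[1]:r[3],r[0]:r[2]].astype(int)-cc[r[1]:r[3],r[0]:r[2]]).mean().round(1))
E
```

```text
t: 7.65
ee_pos: [642.3, -119.1, 24.0]
orientation: [-2.22, -2.218, 0.004]
ft_force: [-0.5, 0.3, -0.5]
width: 0.5
grasp_force: 0.0
t: 8.15
ee_pos: [622.3, -130.4, 27.1]
orientation: [2.222, 2.22, 0.002]
ft_force: [1.5, 2.5, 0.1]
width: -0.0
grasp_force: 1.0
t: 8.35
ee_pos: [613.6, -133.6, 26.9]
orientation: [2.222, 2.22, 0.0]
ft_force: [2.7, 1.6, 0.5]
width: 1.0
grasp_force: 1.0
(440, 320, 560, 430) 28.4
(360, 150, 430, 250) 43.9
(600, 450, 700, 550) 1.7
```

Contact at about 3 N, and the carousel is turning. Continuing the stroke.

```bash
python3 -m inch '[[[-1,-4,0,0,0,0,0],[-4,-13,0,0,0,0,0],[-6,-21,0,0,0,0,0],[-8,-30,0,0,0,0,0],[-9,-38,0,0,0,0,0],[-9,-46,0,0,0,0,0],[-9,-55,0,0,0,0,0],[-8,-63,0,0,0,0,0],[-7,-71,0,0,0,0,0],[-5,-79,0,0,0,0,0],[-3,-86,0,0,0,0,0],[-1,-92,0,0,0,0,0],[1,-98,0,0,0,0,0],[4,-103,0,0,0,0,0],[7,-109,0,0,0,0,0],[11,-115,0,0,0,0,0],[15,-120,0,0,0,0,0],[19,-125,0,0,0,0,0],[24,-130,0,0,0,0,0],[28,-135,0,0,0,0,0]]]'
```

```text
t: 10.4
ee_pos: [478.5, -104.8, 26.6]
orientation: [2.222, 2.221, -0.0]
ft_force: [3.2, -1.1, 0.1]
width: 0.5
grasp_force: 1.1
```

```bash
python3 -m inch '[[[5,-5,0,0,0,0,0],[10,-9,0,0,0,0,0],[16,-13,0,0,0,0,0],[22,-17,0,0,0,0,0],[28,-21,0,0,0,0,0],[34,-24,0,0,0,0,0],[40,-27,0,0,0,0,0],[47,-29,0,0,0,0,0],[54,-31,0,0,0,0,0],[61,-32,0,0,0,0,0],[68,-34,0,0,0,0,0],[74,-35,0,0,0,0,0],[80,-35,0,0,0,0,0],[85,-35,0,0,0,0,0],[91,-35,0,0,0,0,0],[97,-35,0,0,0,0,0],[103,-35,0,0,0,0,0],[109,-34,0,0,0,0,0],[115,-33,0,0,0,0,0],[121,-31,0,0,0,0,0]]]'; python3 -m inch '[[[6,2,0,0,0,0,0],[11,4,0,0,0,0,0],[17,7,0,0,0,0,0],[20,8,0,0,0,0,0],[20,8,0,0,0,0,0]]]'
python3 - <<'E'
from h import *
b=optics.get_image("scene"); c=cv2.resize(b["frame"][150:310,220:400],None,fx=4,fy=4,interpolation=cv2.INTER_CUBIC)
cv2.imwrite("pics/s6.png",cv2.convertScaleAbs(c[:,:,::-1],alpha=1.6))
E
```

```text
t: 12.4
ee_pos: [447.9, 16.4, 26.5]
orientation: [-2.222, -2.22, 0.001]
ft_force: [1.0, -2.3, 0.5]
width: 0.3
grasp_force: 1.1
t: 12.9
ee_pos: [456.0, 36.4, 26.5]
orientation: [-2.222, -2.221, 0.0]
ft_force: [0.6, 0.2, 0.1]
width: 0.2
grasp_force: 0.0
```

View pics/s6.png

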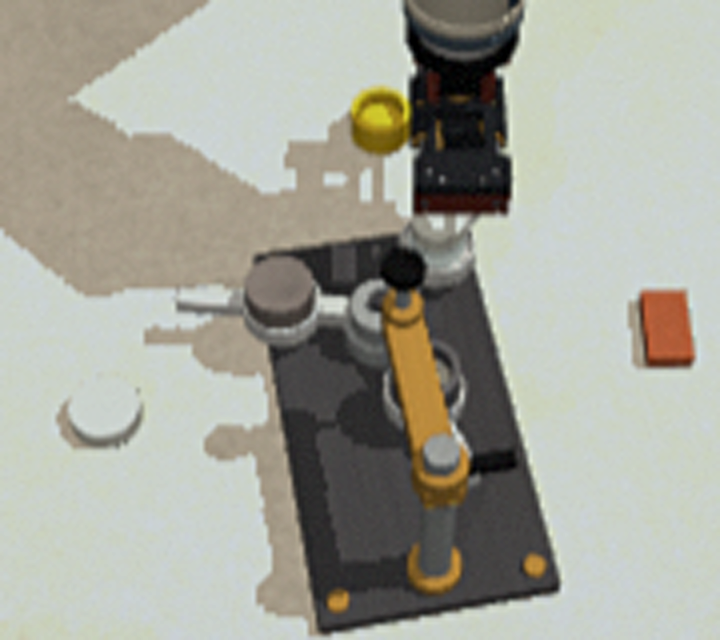

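The carousel has nearly arrived: core at crop (280,290), its arm end (178,297), mould under the bracket at about (428,380), vial arm by the finger. I'll fit the remaining angle in this one camera.

```bash
cat > fit.py <<'E'
from h import *
from scipy.optimize import least_squares
b=optics.get_image("scene"); q=lambda p:(pix(b,p)-[220,150])*4
D=np.radians
def P(A,ang,r,z): return [A[0]+r*np.cos(ang),A[1]+r*np.sin(ang),z]
C=(466,344),(286,318),(393,210)
def model(x):
    A=x[:2]; th,f0,f1=x[2:5]; S=lambda X,Y,z:[A[0]+X*np.cos(th)-Y*np.sin(th),A[1]+X*np.sin(th)+Y*np.cos(th),z]
    L=[(S(70,0,200),(404,268)),(S(185,0,175),(441,452)),(S(210,-80,15),(320,630)),(S(210,80,15),(558,587)),(S(-90,80,15),(463,228)),
     (P(A,f0,70,76),C[2]),(P(A,f0-D(120),70,72),C[0]),(P(A,f0+D(120),70,80),C[1]),(P(A,f0-D(120),145,50),(549,418)),(P(A,f0+D(120),145,50),(189,374)),
     (P(A,f1-D(120),70,72),(281,288)),(P(A,f1-D(120),145,50),(179,296))]
    return np.concatenate([q(p)-np.array(u) for p,u in L])
r=least_squares(model,[566,-19,D(10.4),D(172),D(22)],loss="soft_l1",f_scale=4)
print(r.x[:2],np.degrees(r.x[2:])); print(r.fun.reshape(-1,2).round(1).tolist())
E
python3 fit.py
```

```text
[569.85296329 -15.67252955] [ 10.02562345 172.04329235  25.14034267]
[[-0.1, -2.4], [0.0, -0.2], [-2.6, -0.1], [3.9, 0.5], [1.6, -4.8], [2.1, -1.0], [-1.6, 0.8], [0.2, 0.1], [5.0, 2.6], [-4.8, 3.6], [-0.1, -2.3], [-2.9, 0.5]]
```

```bash
python3 -m inch '[[[4,2,0,0,0,0,0],[8,4,0,0,0,0,0],[13,7,0,0,0,0,0],[18,10,0,0,0,0,0],[22,12,0,0,0,0,0],[23,13,0,0,0,0,0],[23,13,0,0,0,0,0]]]'
python3 - <<'E'
from h import *
b=optics.get_image("scene"); c=cv2.resize(b["frame"][150:310,220:400],None,fx=4,fy=4,interpolation=cv2.INTER_CUBIC)
cc=cv2.convertScaleAbs(c[:,:,::-1],alpha=1.6); cv2.imwrite("pics/s7.png",cc)
# core top: template from s6
o=cv2.imread("pics/s6.png")
for n,(u0,v0,u1,v1) in {"core":(246,254,316,326),"end":(172,284,235,312)}.items():
    w=cc[v0-60:v1+60,max(0,u0-60):u1+60]
    m=cv2.matchTemplate(w,o[v0:v1,u0:u1],cv2.TM_CCOEFF_NORMED); _,s,_,l=cv2.minMaxLoc(m); print(n,s,l[0]+u0-60-u0,l[1]-60)
E
```

```text
t: 13.7
ee_pos: [469.1, 59.2, 26.5]
orientation: [-2.222, -2.221, -0.0]
ft_force: [-0.0, -0.2, 0.2]
width: 0.7
grasp_force: 0.1
core 0.6734888553619385 5 -16
end 0.7693182826042175 14 -27
```

View pics/s7.png

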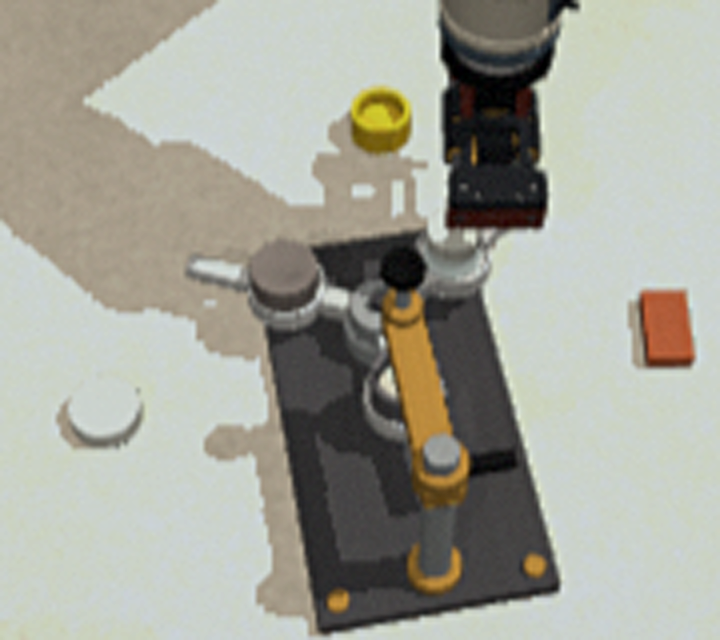

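```bash
sed -i 's/(281,288)/(285,272)/; s/(179,296)/(190,266)/' fit.py
cat >> fit.py <<'E'
A=r.x[:2];th=r.x[2];f1=r.x[4]
for a in (th,f1): 
    c=np.array(P(A,a,70,76)); e=np.array([q(c+[24*np.cos(t),24*np.sin(t),0]) for t in np.linspace(0,6.28,60)]); print("rim center",q(c),"extent",e.min(0),e.max(0))
    c[2]=52; e=np.array([q(c+[28*np.cos(t),28*np.sin(t),0]) for t in np.linspace(0,6.28,60)]); print("seat extent",e.min(0),e.max(0))
im=cv2.cvtColor(cv2.imread("pics/s7.png"),cv2.COLOR_BGR2GRAY)
for v in range(350,450,8): print(v,im[v,340:490:5])
E
python3 fit.py
```

```text
[569.88771731 -15.61034736] [ 10.01279826 172.0367651   14.3457502 ]
[[-0.0, -2.3], [0.1, -0.2], [-2.6, -0.0], [3.9, 0.6], [1.7, -4.7], [2.2, -0.9], [-1.5, 0.9], [0.3, 0.1], [5.0, 2.6], [-4.7, 3.7], [-0.0, -1.6], [-4.4, -0.5]]
rim center [401.2293087 374.7588572] extent [364.96605485 344.2446358 ] [437.44404374 406.13200689]
seat extent [359.17149383 358.43110889] [442.27716843 429.97103142]
rim center [409.0184756  373.28746921] extent [372.78032176 342.81342939] [445.21029109 404.61875187]
seat extent [366.85560007 357.01760195] [449.9107235  428.46426377]
350 [ 43  42  60  72  81  90  95  91 115 108  69 141 140 146 144 146 144 148
 133  54  62  65  68  63  66  66  62  63  66  63]
358 [ 41  44  39  57  76  76  77  84 111  77  59 131 145 144 144 147 145 147
 143  85  61  68  62  67  65  65  66  66  65  65]
366 [ 62  65  45  41  46  46  73 108  73  60 102  93 144 143 146 145 147 144
 146 128  71  63  65  66  66  67  64  64  63  67]
374 [ 67  70  67  40  42  47  82  50  87 189 206  86 133 142 144 144 147 144
 148 138  80  61  66  68  63  66  65  64  66  68]
382 [ 67  68  61  39  37 10
[... 415 characters left out ...]
145 143 145 147
 144 146 152 102  60  66  69  71  69  62  63  62]
414 [ 45  44  43  43  39  69 112 110  66  45  40  47  39  92 148 144 146 144
 145 145 149 146  66  63  71  68  69  67  62  62]
422 [ 46  41  41  46  43  46  80 104 110 123 114 122  86  59 132 145 144 145
 146 144 147 148  89  61  65  68  69  66  62  63]
430 [ 46  39  45  44  44  41  44  71  98 107 111 118 134  93 109 148 144 147
 143 143 140 141 122  62  66  68  70  67  62  66]
438 [ 44  43  47  48  47  41  41  38  39  61  77  84  96  91  71 139 144 139
 148 150 154 157 148 100  67  64  70  66  61  62]
446 [ 43  46  40  44  43  46  43  45  44  40  42  42  38  64  83 126 121 150
 154 155 157 154 156 161 130  78  64  66  67  63]
```

```bash
python3 -m inch '[[[2,1,0,0,0,0,0],[3,2,0,0,0,0,0],[4,3,0,0,0,0,0],[4,3,0,0,0,0,0]]]'
cat > edge.py <<'E'
from h import *
N=4; ims=[optics.get_image("scene")["frame"].astype(float) for _ in range(N)]
g=cv2.cvtColor(np.mean(ims,0).astype(np.uint8)[150:310,220:400],cv2.COLOR_RGB2GRAY)
c=cv2.convertScaleAbs(cv2.resize(g,None,fx=4,fy=4,interpolation=cv2.INTER_CUBIC),alpha=1.6); cv2.imwrite("pics/now.png",c)
o=cv2.cvtColor(cv2.imread("pics/s7.png"),cv2.COLOR_BGR2GRAY)
for n,(u0,v0,u1,v1) in {"core":(246,236,326,326),"mouldleft":(352,370,392,436),"fixed":(196,418,268,470)}.items():
    m=cv2.matchTemplate(c[v0-30:v1+30,u0-30:u1+30],o[v0:v1,u0:u1],cv2.TM_CCOEFF_NORMED); _,s,_,l=cv2.minMaxLoc(m); print(n,round(s,3),l[0]-30,l[1]-30)
for v in range(382,415,4):
    row=c[v,350:380].astype(int); print(v,row[::2], 350+int(np.argmax(np.diff(cv2.GaussianBlur(row.astype(np.float32)[None],(5,1),0)[0]))))
E
python3 edge.py
```

```text
t: 14.2
ee_pos: [472.1, 62.9, 26.6]
orientation: [-2.223, -2.22, 0.0]
ft_force: [-0.6, -1.1, 0.8]
width: 0.5
grasp_force: 0.6
core 0.945 2 -3
mouldleft 0.986 -4 0
fixed 0.999 0 0
382 [ 66  50  38  35  56  96 118 104  82  69  62  58  90 150 202] 375
386 [ 67  48  37  35  62 115 141 112  75  59  61  75 107 142 178] 359
390 [ 64  48  37  34  56 104 131 115  83  54  48  67  96 109 128] 359
394 [ 48  42  37  30  50  96 125 117  86  56  37  45  64  78  98] 359
398 [ 40  35  38  40  69 122 149 126  86  58  35  30  37  50  67] 358
402 [ 42  37  40  45  70 114 134 118  85  56  35  34  37  37  43] 358
406 [ 42  40  42  42  58  80 106 128 122  85  48  38  35  37  40] 361
410 [ 43  42  42  38  48  67  96 123 131 112  82  59  42  38  38] 361
414 [ 43  43  42  37  45  59  80  98 114 128 125 106  80  66  53] 361
```

The seat's left edge is at 358.5 px, and the aligned seat should show at 359.2 px, so the mould is centred within about 2 mm. I'll back off, rise, and go over the cap.

```bash
python3 -m inch '[[[-4,-5,0,0,0,0,0],[-9,-10,0,0,0,0,0],[-9,-10,-40,0,0,0,0],[-9,-10,-90,0,0,0,0],[-9,-10,-140,0,0,0,0],[-9,-10,-190,0,0,0,0],[-9,-10,-230,0,0,0,0],[-9,-10,-248,0,0,0,0],[-9,-10,-248,0,0,0,0]]]' && python3 edge.py | head -3; python3 -m inch '[[[-15,40,0,0,0,0,0],[-30,85,0,0,0,0,0],[-45,130,0,0,0,0,0],[-55,165,0,0,0,0,0],[-60,174,0,0,0,0,0],[-60,174,0,0,0,0,0],[-60,174,0,0,0,0,0]]]'
```

```text
t: 15.3
ee_pos: [463.3, 53.7, 277.3]
orientation: [2.22, 2.217, 0.007]
ft_force: [-0.0, -0.3, -0.1]
width: 0.4
grasp_force: 0.0
core 0.855 2 -2
mouldleft 0.985 -4 0
fixed 0.999 0 0
t: 16.2
ee_pos: [634.3, -6.1, 273.0]
orientation: [-2.221, -2.219, 0.003]
ft_force: [-0.6, -0.2, 0.5]
width: 0.4
grasp_force: 0.0
```

```bash
python3 -m inch '[[[1,2,25,0,0,0,0],[1,2,45,0,0,0,0],[1,2,50,0,0,0,0],[1,2,50,0,0,0,0]]]'; for i in 1 ; do python3 -m inch '[[[0,0,3,0,0,0,0],[0,0,6,0,0,0,0],[0,0,9,0,0,0,0]]]';python3 -m inch '[[[0,0,3,0,0,0,0],[0,0,6,0,0,0,0],[0,0,9,0,0,0,0]]]';python3 -m inch '[[[0,0,3,0,0,0,0],[0,0,6,0,0,0,0],[0,0,9,0,0,0,0]]]'; done
```

```text
t: 16.6
ee_pos: [636.6, -4.8, 224.1]
orientation: [-2.221, -2.22, 0.002]
ft_force: [0.6, 0.1, 0.1]
width: 0.7
grasp_force: 0.0
t: 16.9
ee_pos: [638.3, -5.3, 216.2]
orientation: [2.222, 2.22, 0.001]
ft_force: [-0.5, -0.6, 0.6]
width: 0.6
grasp_force: 0.0
t: 17.2
ee_pos: [638.0, -5.4, 206.3]
orientation: [-2.223, -2.22, -0.0]
ft_force: [0.3, -0.7, 1.6]
width: 0.7
grasp_force: 0.0
t: 17.5
ee_pos: [638.0, -5.3, 197.3]
orientation: [-2.222, -2.22, 0.0]
ft_force: [-0.0, -0.3, 0.4]
width: 0.5
grasp_force: 0.0
```

```bash
python3 -m inch '[[[0,0,2,0,0,0,0],[0,0,4,0,0,0,0]]]'; python3 -m inch '[[[0,0,2,0,0,0,0],[0,0,4,0,0,0,0]]]';python3 -m inch '[[[0,0,2,0,0,0,0],[0,0,4,0,0,0,0]]]'; python3 edge.py | head -3
```

```text
t: 17.7
ee_pos: [638.0, -5.3, 193.4]
orientation: [-2.223, -2.22, 0.0]
ft_force: [1.0, -0.3, 0.5]
width: 0.4
grasp_force: 0.0
t: 17.9
ee_pos: [638.1, -5.3, 189.8]
orientation: [2.222, 2.22, 0.0]
ft_force: [-0.9, -0.6, 4.3]
width: 0.4
grasp_force: 1.9
t: 18.1
ee_pos: [638.1, -5.3, 185.8]
orientation: [2.222, 2.22, 0.0]
ft_force: [-1.2, 0.4, 3.5]
width: 0.5
grasp_force: 1.9
core 0.872 2 -2
mouldleft 0.975 -3 0
fixed 0.779 5 0
```

Contact at TCP z ≈ 192 with about 4 N, so the cap is sliding. The stop is expected near z ≈ 164.

```bash
python3 -m inch '[[[0,0,3,0,0,0,0],[0,0,6,0,0,0,0],[0,0,9,0,0,0,0],[0,0,12,0,0,0,0],[0,0,15,0,0,0,0]]]'; python3 -m inch '[[[0,0,1,0,0,0,0],[0,0,3,0,0,0,0]]]'; python3 -m inch '[[[0,0,1,0,0,0,0],[0,0,2,0,0,0,0]]]'
```

```text
t: 18.8
ee_pos: [638.1, -5.3, 170.3]
orientation: [2.222, 2.22, 0.0]
ft_force: [-0.8, 0.2, 3.7]
width: 0.6
grasp_force: 2.0
t: 19.0
ee_pos: [638.0, -5.3, 167.5]
orientation: [2.223, 2.22, 0.0]
ft_force: [-0.5, -0.1, 4.2]
width: 0.3
grasp_force: 1.9
t: 19.2
ee_pos: [638.0, -5.3, 165.5]
orientation: [2.222, 2.22, 0.0]
ft_force: [-0.1, -0.4, 3.7]
width: 0.8
grasp_force: 1.8
```

```bash
python3 -m inch '[[[0,0,1,0,0,0,0],[0,0,1,0,0,0,0]]]'|grep -E "ee|ft"; python3 -m inch '[[[0,0,1,0,0,0,0],[0,0,1,0,0,0,0]]]'|grep -E "ee|ft"; python3 -m inch '[[[0,0,1,0,0,0,0],[0,0,1,0,0,0,0]]]'|grep -E "ee|ft"
```

```text
ee_pos: [638.0, -5.3, 164.4]
ft_force: [1.4, 0.2, 2.0]
ee_pos: [638.0, -5.3, 163.5]
ft_force: [0.4, 0.6, 2.7]
ee_pos: [638.1, -5.3, 163.2]
ft_force: [-1.9, -0.3, 7.0]
```

```bash
python3 -m inch '[[[0,0,1,0,0,0,0],[0,0,1,0,0,0,0]]]'|grep -E "ee|ft"; python3 -m inch '[[[0,0,0.7,0,0,0,0],[0,0,0.7,0,0,0,0]]]'|grep -E "ee|ft"
```

```text
ee_pos: [638.2, -5.4, 163.1]
ft_force: [-4.8, 0.0, 13.1]
ee_pos: [638.2, -5.3, 163.1]
ft_force: [-6.1, -0.1, 18.0]
```

At the stop: z holds at 163.1 while the force climbs to 18 N. Retracting and checking.

```bash
python3 -m inch '[[[0,0,-5,0,0,0,0],[0,0,-20,0,0,0,0],[0,0,-60,0,0,0,0],[0,0,-100,0,0,0,0],[0,0,-120,0,0,0,0],[-40,-20,-120,0,0,0,0],[-80,-60,-120,0,0,0,0],[-120,-100,-120,0,0,0,0],[-160,-140,-120,0,0,0,0],[-200,-180,-120,0,0,0,0],[-220,-200,-120,0,0,0,0],[-220,-200,-120,0,0,0,0]]]'
python3 edge.py|head -3
python3 - <<'E'
import cv2,numpy as np
from h import *
b=optics.get_image("scene"); c=cv2.imread("pics/now.png",0)
d=(c[200:330,360:450]<40).astype(np.uint8); n,l,s,ce=cv2.connectedComponentsWithStats(d)
for i in range(1,n):
    if s[i,4]>300: print(s[i],ce[i]+[360,200])
for z in(200,172): print(z,(pix(b,[638.5,-3.5,z])-[220,150])*4)
o=cv2.cvtColor(cv2.imread("pics/s2.png"),cv2.COLOR_BGR2GRAY)
for nm,(u0,v0,u1,v1) in {"slab":(635,280,700,370),"yellow":(345,80,418,155),"puck":(65,370,145,445)}.items():
    print(nm,cv2.minMaxLoc(cv2.matchTemplate(c[v0-10:v1+10,u0-10:u1+10],o[v0:v1,u0:u1],cv2.TM_CCOEFF_NORMED))[1::2])
E
```

```text
t: 21.4
ee_pos: [434.3, -227.7, 281.3]
orientation: [-2.227, -2.215, 0.002]
ft_force: [0.7, 0.7, 0.3]
width: 0.5
grasp_force: 0.0
core 0.871 2 -2
mouldleft 0.944 -4 0
fixed 0.592 13 -2
[  12   59   56   58 1708] [401.31088993 293.67447307]
200 [403.87967024 265.24477697]
172 [403.2125023  291.73109323]
slab (0.9995359778404236, (10, 10))
yellow (0.9966301918029785, (10, 10))
puck (0.9985806941986084, (10, 10))
```

The cap is now at crop v ≈ 293 (292 expected when fully down). The carousel, slab, yellow ring and puck have not shifted, so I'm handing in.

```bash
python3 -c "
from workcell import ctrl
print(ctrl.close_job())"
```

```text
the job is handed in; nothing more can be done
None
```

I pushed the carousel round until the open ring mould stood under the needle (centred to about 2 mm, estimated from the camera), then pressed the cap to its stop, retracted clear and handed the job in at about 21 s of the 56 s allowed.

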